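# Pinch open the oil can's lid

### The arm

A 6-joint arm with a two-finger parallel gripper is mounted at the origin on the work surface. World frame = base frame: x ahead of the robot, y to its left, z up, the work surface at z = 0. Lengths are in mm, angles in rad, forces in N, time in s.
With the tool pointing down it reaches from about 300 to 775 mm from the base axis. Payload 14.6 kg.
Tool frame: the origin (TCP) lies between the finger pads; the fingertips stand 8 mm ahead of it and the grasp point (between the pads) lies 11 mm behind it; y points along the fingers, x is the direction in which the jaws open and shut, and the axes are right-handed (so a half turn about y gives the same grasp; the last joint's range is limited). The gripper opens to 94 mm and grips with 3 to 60 N. Pads are 16 mm wide; open, the fingers measure 119 mm over their backs; the gripper's body (75 mm by 177 mm) begins 78 mm behind the grasp point.
Start: joints at [1.235, 0.3, 1.521, -0, 1.321, -0.067], TCP at [146.064, 530.24, 213.446] pointing down, gripper open.
Joint ranges: [-3.03, 3.03], [-0.79, 2.21], [0.23, 2.52], [-1.04, 4.18], [0, 3.07], [-2.55, 2.55]. Speed limits (rad/s): [2.22, 2.22, 2.57, 3.14, 3.14, 3.14].

### API

Orientations are given as [roll, pitch, yaw] about the fixed x, y, z axes, in that order (R = Rz(yaw) Ry(pitch) Rx(roll)).
In Python, from cell import read_state, imaging, order gives the robot as it stands. The module is installed in compiled form; this text tells all that it offers.
- The arm moves only by the shell command python3 -m handwheel 'ROWS' [FORCE]. ROWS is JSON, a list that holds one entry, the list of rows, each a list of 7 numbers: the shift along the tool's x, y, z in mm, then the turn, a rotation vector about the tool's x, y, z in degrees, then the opening, from -1 (shut) to 1 (fully open), so that 0 is half open. A call has 1 to 5 rows; each row is the pose to reach, as a shift and turn from the pose measured when the call began, along the tool's axes at that moment; what a row does not reach only later rows make up. A row lasts 1/12 s, in which the tool goes at most 41.7 mm and 7.16 degrees, less where a joint would pass 70% of its speed; a pose out of reach is approached as far as the arm can. A call with a gripper value outside its range is refused whole. The fingers move at their own pace and stop on an object; FORCE is the grip in N (left out, the last holds). Time passes only in rows, so rows that repeat a pose let the fingers close. It gives the time, the measured TCP pose, the force and the opening at its end, in the units of the state.
- read_state(): the state, without advancing time (a new reading comes with each control period).
- imaging.camera(name): name is "scene" or "top" or "wrist"; returns (picture, depth): 420x560x3 uint8, red, green, blue; 420x560 float32, mm along the optical axis (not along the pixel's ray), 0 where there is no reading.
- imaging.get_calibration(name): a dict with "mtx" (3x3 intrinsics, pixels), "dist" ([k1, k2, p1, p2, k3] as OpenCV has them; the pictures are not rectified), "world_from_camera" (4x4, takes a point from camera to world coordinates); the wrist camera has in their place "hand_eye" (4x4, takes a point from camera to tool coordinates, whose origin is the TCP and whose axes are the tool frame's). Camera axes: x right, y down, z forward; pixel columns grow to the right and rows downward; lengths in mm; the calibration is good to about 2 mm. A picture is of the moment at which its call begins: read the wrist's pose just before it. get_calibration takes no time and is no camera call.
- order.sign_off(): hands the job in, once; it reports no verdict.
The state is a dict: "clock": time; "joints": joint angles; "qd": joint speeds; "effort": joint torques, N m; "eef_pos": TCP position; "eef_rot": TCP orientation; "wrist_force": force on the tool from outside, world axes, zero at the start; "moment": the same for the moment, N m; "finger_gap": finger opening in mm.
Only numpy, scipy, OpenCV 4.12 (cv2) and the standard library are available. Lean on these libraries where they do the work, as an engineer would, in place of code of your own. Each camera call takes 0.05 s, during which the arm holds its last target.

### The job

Open the steel oil can for filling: squeeze the two black spring paddles on top of its lid together so that the catches let go, lift the lid clear of the can, and lay it flat in the shallow round steel dish, paddles up. Set it down in the dish rather than dropping it, then let go; leave the dish and the bottle, paper roll, funnel and crate where they stand.

Things in the scene. Friction and masses are not known exactly. Their poses are not given: they have to be found in the camera images.
- lid_grip (a point): Centre between the two squeeze paddles on the can's loose lid, half-way up them. z: the lid's upward normal; the paddles stand on its +y and -y sides, upright black plates 28 mm wide (x), 8 mm thick (y), from 22 mm below to 22 mm above this point. Their outer faces are 58 mm apart at rest, 38 mm fully squeezed. A fixed grey block, 26 (x) by 18 mm (y), stands between, top 9 mm above this point.
- lid_top (a point): Centre of the upper face of the lid's disc, 23 mm below lid_grip, same axes. The lid weighs about 0.3 kg: grey metal disc 136 mm in diameter, 5 mm thick; below it a plug 106 mm in diameter, whose underside is 21 mm below this point. It starts fitted on the can, turned by up to 70 degrees (paddle line from world y). Catches worked by the paddles hook under the can's lip: squeeze both to free it.
- paddle_left (a joint): Travel in m of the paddle on the lid's +y side: 0 at rest, 0.010 fully squeezed towards the middle. Spring: 3 N at rest, 9 N fully in; springs back when let go. Its catch hooks 6 mm under the can's lip and is clear from about 0.007.
- paddle_right (a joint): The same for the paddle on the lid's -y side.
- can_mouth (a point): Centre of the steel oil can's mouth, level with the rim top, 170 mm above the table. Can 190 mm in diameter, neck 143 mm, mouth 110 mm inside an inward lip 6 mm thick; it stands firmly and does not move. While fitted, lid_grip is 28 mm above this point. Two green handles stick out 21 mm at its sides, all below 130 mm. Can and dish stand one left, one right of the robot, either way round.
- dish: Shallow round steel dish, loose, 0.6 kg, origin at the centre of its underside, z up. Flat floor 194 mm in diameter, 3 mm above its origin; flared rim 216 mm in diameter, 18 mm high. With the lid lying flat in it, lid_grip is 47 mm above this origin.
- bottle: Bystander: upright green glass bottle, 70 mm in diameter, 270 mm high; origin at the centre of its underside.
- paper_roll: Bystander: upright roll of white paper, 104 mm in diameter, 220 mm high; origin at the centre of its underside.
- funnel: Bystander: steel funnel standing mouth down, 112 mm in diameter, 110 mm high; origin at the centre of its underside.
- crate: Bystander: small open wooden crate with black stoppers, 100 x 120 x 60 mm; origin at the centre of its underside.
Things that resemble listed ones, but are neither listed nor needed, are in the scene too. What is shaped like the part that bears lid_grip but red or yellow is not meant.

How it is judged (in metres and radians):
On the way, in this order (a step that is already met when the one before it is completed fails the run):
1. both paddles are squeezed in by more than 5 mm while the lid still sits on the can (value of joint each of paddle_left, paddle_right above 0.005 m and distance between lid_grip and can_mouth below 0.045 m), for 0.1 s.
2. the lid is lifted clear of the can (z of lid_grip in the frame of can_mouth above 0.06 m), for 0.1 s.
3. the lid is brought down into the dish, less than 12 mm above its place, while the fingers still hold it (not dropped) (z of lid_grip in the frame of dish below 0.059 m and horizontal distance between lid_grip and dish below 0.05 m and contact force between the fingers and lid above 0.5 N), for 0.1 s.
At the end, for the whole second after the job is handed in: The lid lies flat and paddles up on the floor of the dish (lid_grip 42 to 51 mm above the dish's origin and within 45 mm of its centre, tilt under 0.08 rad), at rest, with both paddles sprung back out (under 3 mm); the dish stands flat on the table (z of lid_grip in the frame of dish between 0.042 and 0.051 m and horizontal distance between lid_grip and dish below 0.045 m and angle between each of lid_grip, dish's own z axis and vertical below 0.08 rad and height (world z) of dish below 0.006 m and value of joint each of paddle_left, paddle_right below 0.003 m and linear speed of lid below 0.02 m/s); the robot touches nothing.
It fails at once if the dish is shoved by more than 40 mm (distance of dish from where it was at the start of the episode above 0.04 m).
It fails at once if the bottle is moved by more than 30 mm (distance of bottle from where it was at the start of the episode above 0.03 m).
It fails at once if the paper roll is moved by more than 30 mm (distance of paper_roll from where it was at the start of the episode above 0.03 m).
It fails at once if the funnel is moved by more than 30 mm (distance of funnel from where it was at the start of the episode above 0.03 m).
It fails at once if the crate is moved by more than 30 mm (distance of crate from where it was at the start of the episode above 0.03 m).
It also fails if it takes over 48 s, if anything falls off the work surface, if the arm or the gripper's body presses on something with over 40 N, if the wrist force passes 120 N, or if a joint passes its speed limit or range.

## Working session

There is one attempt and no reset: what is moved stays moved. The work goes in short steps, Python scripts to look and compute and a shell command to move; the robot and the scene stay as the last step left them, time stands still between calls to the robot, and variables do not carry over. Pictures are saved under pics/ and viewed, and the job is handed in when it is done.

```bash
mkdir -p pics
python3 - <<'E'
from cell import read_state, imaging, order
import cv2,numpy as np
print(read_state())
for n in("scene","top","wrist"):
    p,d=imaging.camera(n); cv2.imwrite(f"pics/{n}0.png",p[:,:,::-1]); np.save(f"pics/{n}0.npy",d)
    c=imaging.get_calibration(n); print(n,{k:np.round(v,4).tolist() for k,v in c.items()})
E
```

```text
{'clock': 0.0, 'joints': array([ 1.23540668e+00,  3.00459574e-01,  1.52156908e+00, -1.61513708e-06,
        1.32069553e+00, -6.66257331e-02]), 'qd': array([ 0.00020608,  0.00080209, -0.00052407,  0.00242027, -0.00174073,
        0.00240289]), 'effort': array([ 8.42985246e-04, -5.31793141e+01, -3.52760231e+01,  7.09509733e-02,
        2.40444025e-02, -5.14105716e-05]), 'eef_pos': array([145.98211457, 530.01583511, 212.89772311]), 'eef_rot': array([-1.57072255e+00,  1.12912294e-03,  1.30203286e+00]), 'wrist_force': array([-0.02853066, -0.13168755, -0.1775353 ]), 'moment': array([ 0.01489703,  0.00371865, -0.03110016]), 'finger_gap': 93.89443730557828}
scene {'mtx': [[412.5275, 0.0, 278.402], [0.0, 412.5275, 210.9085], [0.0, 0.0, 1.0]], 'dist': [-0.1249, 0.0, 0.0, 0.0, 0.0], 'world_from_camera': [[-0.1756, 0.6515, -0.738, 1351.5342], [0.9842, 0.1002, -0.1457, 153.4573], [-0.0209, -0.752, -0.6589, 815.8016], [0.0, 0.0, 0.0, 1.0]]}
top {'mtx': [[388.18, 0.0, 272.543], [0.0, 388.18, 207.7081], [0.0, 0.0, 1.0]], 'dist': [0.0073, 0.0, 0.0, 0.0, 0.0], 'world_from_camera': [[0.0152, -0.9832, 0.1818, 401.1434], [-0.9998, -0.0174, -0.0105, -0.6286], [0.0135, -0.1816, -0.9833, 1060.5021], [0.0, 0.0, 0.0, 1.0]]}
wrist {'mtx': [[357.0692, 0.0, 275.795], [0.0, 357.0692, 207.7078], [0.0, 0.0, 1.0]], 'dist': [0.0215, 0.0, 0.0, 0.0, 0.0], 'hand_eye': [[1.0, 0.0011, 0.0005, 0.2352], [-0.0002, -0.2702, 0.9628, -172.0597], [0.0012, -0.9628, -0.2702, 78.5504], [0.0, 0.0, 0.0, 1.0]]}
```

View pics/scene0.png

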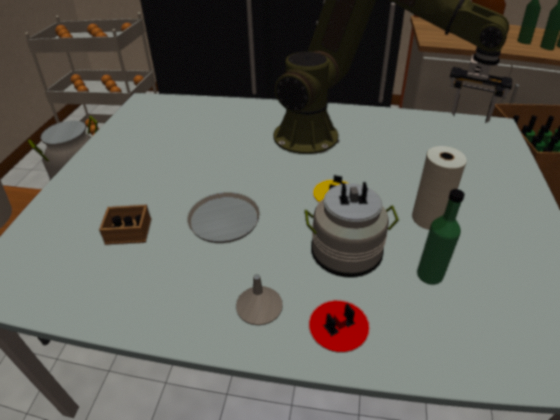

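View pics/top0.png

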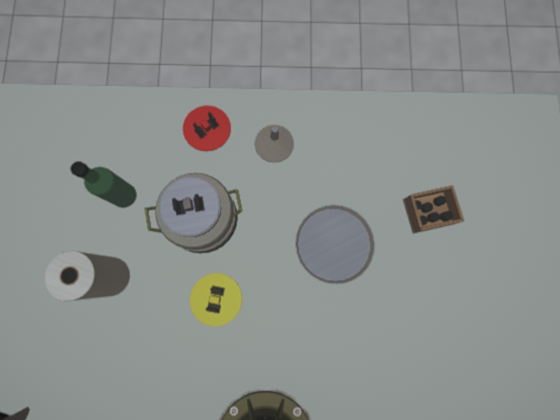

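View pics/wrist0.png

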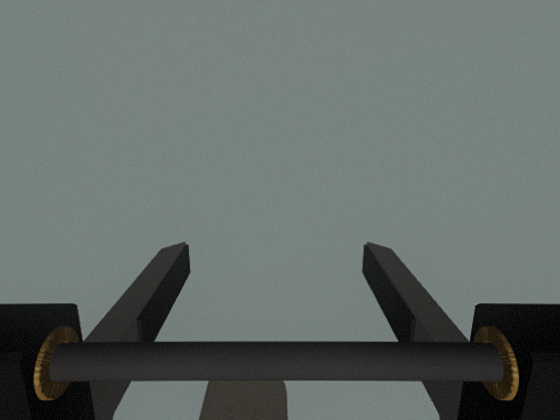

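The top view shows three lid-like things: grey on the can (188,204), red (207,128) and yellow (215,300). The grey one fits: it's on the can and metal. The dish is at (335,244). I'll confirm with an enlarged crop and measure.

```bash
cat > h.py <<'E'
from cell import read_state, imaging, order
import cv2,numpy as np
from scipy.spatial.transform import Rotation as R
def T_tool():
    s=read_state(); T=np.eye(4); T[:3,:3]=R.from_euler('xyz',s['eef_rot']).as_matrix(); T[:3,3]=s['eef_pos']; return T
def wfc(n,T=None):
    c=imaging.get_calibration(n)
    return c['mtx'],c['dist'],(T@c['hand_eye'] if n=='wrist' else c['world_from_camera'])
def plane(n,uv,z,T=None):
    K,D,W=wfc(n,T); uv=np.asarray(uv,float).reshape(-1,1,2)
    p=cv2.undistortPoints(uv,np.array(K),np.array(D)).reshape(-1,2)
    r=np.c_[p,np.ones(len(p))]@W[:3,:3].T; o=W[:3,3]
    return o+r*((z-o[2])/r[:,2])[:,None]
def cloud(n,d,T=None):
    K,D,W=wfc(n,T); v,u=np.mgrid[:d.shape[0],:d.shape[1]]
    p=cv2.undistortPoints(np.stack([u,v],-1).reshape(-1,1,2).astype(float),np.array(K),np.array(D)).reshape(-1,2)
    P=np.c_[p,np.ones(len(p))]*d.reshape(-1,1)
    P=P@W[:3,:3].T+W[:3,3]; P[d.reshape(-1)==0]=np.nan
    return P.reshape(*d.shape,3)
E
python3 - <<'E'
from h import *
t=cv2.imread('pics/top0.png'); s=cv2.imread('pics/scene0.png')
cr=cv2.resize(t[150:270,130:260],None,fx=4,fy=4); c2=cv2.resize(s[165:285,290:420],None,fx=4,fy=4)
cv2.imwrite('pics/crop0.png',cv2.resize(np.hstack([cr,c2]),(800,370)))
d=np.load('pics/top0.npy'); P=cloud('top',d)
# lid disc: points z 165..185
sub=P[150:270,130:260]; m=(sub[...,2]>165)&(sub[...,2]<184)
q=sub[m]; print(len(q), np.nanmedian(q,0), np.nanpercentile(q,[1,99],axis=0))
m=(sub[...,2]>205); q=sub[m]; print('tops',len(q)); 
g=t[150:270,130:260].max(2)
v,u=np.nonzero((sub[...,2]>188)); print([(a+130,b+150,g[b,a],*np.round(sub[b,a]).astype(int)) for a,b in zip(u,v)][::3])
# dish
for n,m in (('dish',(P[...,1]<-60)&(P[...,1]>-320)&(P[...,2]>11)&(P[...,2]<22)&(P[...,0]<530)&(P[...,0]>200)),):
    q=P[m]; (c,r)=cv2.minEnclosingCircle(q[:,:2].astype(np.float32)); print(n,len(q),c,r,q.mean(0))
E
```

```text
2628 [561.63307932 179.92375294 175.39602348] [[499.55131319 115.23201053 168.2406441 ]
 [632.44205162 249.30371497 179.32660471]]
tops 201
[(np.int64(194), np.int64(194), np.uint8(130), np.int64(585), np.int64(165), np.int64(218)), (np.int64(197), np.int64(194), np.uint8(88), np.int64(584), np.int64(158), np.int64(221)), (np.int64(196), np.int64(195), np.uint8(47), np.int64(582), np.int64(160), np.int64(220)), (np.int64(195), np.int64(196), np.uint8(56), np.int64(580), np.int64(162), np.int64(219)), (np.int64(198), np.int64(196), np.uint8(63), np.int64(580), np.int64(156), np.int64(218)), (np.int64(188), np.int64(197), np.uint8(119), np.int64(580), np.int64(180), np.int64(205)), (np.int64(196), np.int64(197), np.uint8(50), np.int64(578), np.int64(160), np.int64(220)), (np.int64(199), np.int64(197), np.uint8(57), np.int64(582), np.int64(157), np.int64(201)), (np.int64(174), np.int64(198), np.uint8(87), np.int64(575), np.int64(208), np.int64(219)), (np.int64(184), np.int64(198), np.uint8(118), np.int64(577), np.int64(189), np.int64(208)), (np.int64(187), np.int64(198), np.uint8(104), 
[... 6849 characters left out ...]
int64(553), np.int64(182), np.int64(202)), (np.int64(190), np.int64(209), np.uint8(53), np.int64(555), np.int64(177), np.int64(193)), (np.int64(175), np.int64(210), np.uint8(53), np.int64(549), np.int64(205), np.int64(215)), (np.int64(178), np.int64(210), np.uint8(41), np.int64(551), np.int64(202), np.int64(201)), (np.int64(187), np.int64(210), np.uint8(67), np.int64(553), np.int64(184), np.int64(191)), (np.int64(177), np.int64(211), np.uint8(38), np.int64(549), np.int64(204), np.int64(199)), (np.int64(177), np.int64(212), np.uint8(39), np.int64(548), np.int64(206), np.int64(193))]
dish 344 (499.209716796875, -180.20497131347656) 107.33728790283203 [ 448.05492511 -190.46764287   16.26749329]
```

View pics/crop0.png

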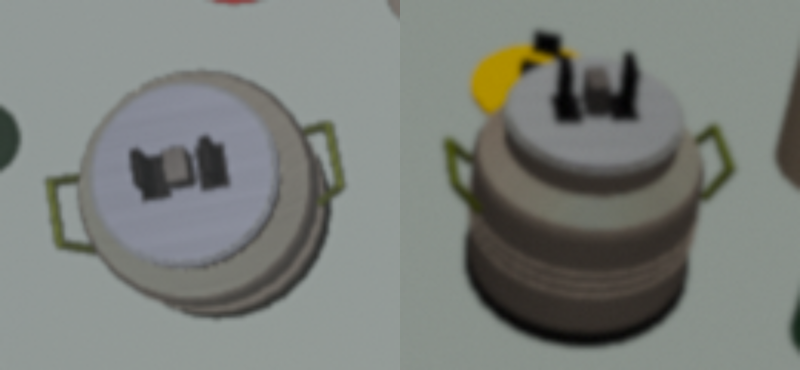

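Run:
```python
from h import *
from scipy.optimize import least_squares
t=cv2.imread('pics/top0.png'); d=np.load('pics/top0.npy'); P=cloud('top',d)
def circ(q):
    f=lambda p:np.hypot(q[:,0]-p[0],q[:,1]-p[1])-p[2]
    r=least_squares(f,[*q.mean(0)[:2],70],loss='soft_l1',f_scale=2); return r.x,np.std(r.fun)
def edges(gray,c,rmin,rmax,n=120):
    pass
# lid disc by blueish-grey colour
b,g,r=[t[...,i].astype(int) for i in range(3)]
m=((b-r)>5)&(np.array(t.max(2))>90); 
m=m.astype(np.uint8)
for box,z,name in (((150,270,130,260),175,'lid'),((190,300,280,390),18,'dish')):
    mm=np.zeros_like(m); a=box; mm[a[0]:a[1],a[2]:a[3]]=m[a[0]:a[1],a[2]:a[3]]
    mm=cv2.morphologyEx(mm,cv2.MORPH_OPEN,np.ones((3,3)))
    cs,_=cv2.findContours(mm,cv2.RETR_EXTERNAL,cv2.CHAIN_APPROX_NONE); c=max(cs,key=cv2.contourArea)
    print(name,cv2.contourArea(c),cv2.boundingRect(c))
    q=plane('top',cv2.convexHull(c).reshape(-1,2),z); print(circ(q))
# paddles, dark pixels high
sub=P.copy(); k=np.zeros(d.shape,bool); k[150:270,130:260]=1
m=k&(P[...,2]>214)&(t.max(2)<100)
q=P[m]; A=q[q[:,1]>182]; B=q[q[:,1]<182]
print('A',len(A),A.mean(0),np.ptp(A,0),'B',len(B),B.mean(0),np.ptp(B,0))
dv=(A.mean(0)-B.mean(0))[:2]; print('mid',(A.mean(0)+B.mean(0))/2,'dir deg from y',np.degrees(np.arctan2(-dv[0],dv[1])),np.hypot(*dv))
for X in(A,B):
    w,v=np.linalg.eigh(np.cov(X[:,:2].T)); print(np.degrees(np.arctan2(v[1,1],v[0,1])),np.sqrt(w))
# dish depth
kk=np.zeros(d.shape,bool);kk[200:290,290:380]=1
q=P[kk&(P[...,2]>8)&(P[...,2]<25)]; print('dishrim',circ(q))
```

```text
lid 2778.0 (159, 177, 62, 60)
(array([565.71508777, 181.86356023,  70.21033285]), np.float64(0.3190097763999502))
dish 3876.5 (299, 209, 71, 71)
(array([ 498.50695182, -177.83961245,   95.61488936]), np.float64(0.23240149164783067))
A 49 [561.16617877 206.48564692 220.00225679] [26.27867175 11.3498475  10.19448006] B 47 [570.67778128 157.44292958 219.85184372] [25.81130835  9.83361882  9.86730902]
mid [565.92198002 181.96428825 219.92705025] dir deg from y 10.975979035390312 49.95656819764013
-168.5187518597095 [2.4037442  7.93601318]
-169.55693387729855 [2.3326329 7.8589743]
dishrim (array([ 499.88192643, -179.78458468,  103.11120467]), np.float64(9.93848475719012))
```

Top-view measurements: the lid axis is at (566,182) with yaw 11°, and the dish is at about (500,-180). I'll raise the arm first and work out the move after that.

```bash
cat > go.py <<'E'
import sys; from h import *
x,y,z,yaw=map(float,sys.argv[1:5]); T=T_tool()
Rg=R.from_euler('xyz',[-90,0,yaw],degrees=True)
print('shift',np.round(T[:3,:3].T@(np.array([x,y,z])-T[:3,3]),1),'turn',np.round((R.from_matrix(T[:3,:3]).inv()*Rg).as_rotvec(degrees=True),2))
s=read_state(); print('t',s['clock'],'pos',np.round(s['eef_pos'],1),'rot',np.round(np.degrees(s['eef_rot']),2),'F',np.round(s['wrist_force'],1),'gap',round(s['finger_gap'],1),'j',np.round(s['joints'],2))
E
python3 -m handwheel '[[[0,-40,0,0,0,0,1],[0,-80,0,0,0,0,1],[0,-120,0,0,0,0,1],[0,-130,0,0,0,0,1]]]' 30
python3 go.py 566 182 330 101; python3 go.py 460 300 330 90
```

```text
clock: 0.48
eef_pos: [146.2, 530.8, 349.3]
eef_rot: [-1.571, -0.007, 1.302]
wrist_force: [0.5, -0.4, 1.4]
finger_gap: 94.0
shift [-225.    17.9 -497.3] turn [  0.12 -26.4    0.39]
t 0.4833 pos [146.2 530.8 349.3] rot [-90.02  -0.4   74.6 ] F [ 0.5 -0.4  1.4] gap 94.0 j [ 1.24  0.23  1.29  0.    1.61 -0.07]
shift [-139.4   18.5 -363.8] turn [  0.08 -15.4    0.4 ]
t 0.4833 pos [146.2 530.8 349.3] rot [-90.02  -0.4   74.6 ] F [ 0.5 -0.4  1.4] gap 94.0 j [ 1.24  0.23  1.29  0.    1.61 -0.07]
```

```bash
python3 -m handwheel '[[[-16,0,-37,0,-2,0,1],[-32,0,-74,0,-5,0,1],[-48,0,-111,0,-8,0,1],[-64,0,-148,0,-10,0,1],[-80,0,-185,0,-13,0,1]]]'
python3 go.py 566 182 330 101
```

```text
clock: 0.9
eef_pos: [304.4, 403.1, 348.5]
eef_rot: [-1.573, -0.007, 1.531]
wrist_force: [1.0, 1.5, -1.0]
finger_gap: 93.9
shift [-210.6   17.6 -270.2] turn [  0.15 -13.29   0.36]
t 0.9 pos [304.4 403.1 348.5] rot [-90.11  -0.38  87.72] F [ 1.   1.5 -1. ] gap 93.9 j [ 0.85  0.13  1.42  0.    1.59 -0.68]
```

```bash
python3 -m handwheel '[[[-25,0,-32,0,-2,0,1],[-50,0,-64,0,-4,0,1],[-75,0,-96,0,-6,0,1],[-100,0,-128,0,-8,0,1],[-125,0,-160,0,-10,0,1]]]'
python3 go.py 566 182 330 101
```

```text
clock: 1.32
eef_pos: [460.5, 270.1, 347.6]
eef_rot: [-1.573, -0.006, 1.707]
wrist_force: [-0.2, 0.1, 0.8]
finger_gap: 94.0
shift [-101.8   17.3  -92.5] turn [ 0.16 -3.19  0.34]
t 1.3167 pos [460.5 270.1 347.6] rot [-90.15  -0.35  97.81] F [-0.2  0.1  0.8] gap 94.0 j [ 0.46  0.2   1.34  0.    1.6  -1.25]
```

```bash
python3 -m handwheel '[[[-25,0,-32,0,-1,0,1],[-50,2,-64,0,-2,0,1],[-68,5,-90,0,-3,0,1],[-75,10,-105,0,-3,0,1]]]'
python3 go.py 566 182 330 101
```

```text
clock: 1.65
eef_pos: [577.2, 207.5, 336.3]
eef_rot: [-1.573, -0.005, 1.758]
wrist_force: [0.7, 0.7, 0.6]
finger_gap: 94.2
shift [-23.    6.1  15.8] turn [ 0.12 -0.29  0.31]
t 1.65 pos [577.2 207.5 336.3] rot [-90.12  -0.31 100.71] F [0.7 0.7 0.6] gap 94.2 j [ 0.28  0.39  1.12  0.01  1.63 -1.47]
```

```bash
python3 -m handwheel '[[[-23,6,16,0,0,0,1],[-23,6,16,0,0,0,1],[-23,6,16,0,0,0,1]]]'
python3 - <<'E'
from h import *
T=T_tool(); p,d=imaging.camera('wrist'); cv2.imwrite('pics/w1.png',p[:,:,::-1]); np.save('pics/w1.npy',d); np.save('pics/T1.npy',T); 
P=cloud('wrist',d,T)
m=(P[...,2]>210)&(P[...,2]<226)&(np.hypot(P[...,0]-566,P[...,1]-182)<50)
q=P[m]
A=q[q[:,1]>182];B=q[q[:,1]<182]
for X in(A,B): print(len(X),X.min(0).round(1),X.max(0).round(1),X.mean(0).round(1))
E
python3 go.py 566 182 189 101
```

```text
clock: 1.9
eef_pos: [565.8, 181.2, 329.5]
eef_rot: [-1.572, -0.005, 1.756]
wrist_force: [-0.7, 0.4, 0.4]
finger_gap: 94.1
349 [546.9 201.8 210.2] [575.  213.9 222.7] [559.7 207.4 219.8]
356 [557.2 153.1 210.1] [584.9 165.5 223. ] [570.  159.3 219.7]
shift [-9.000e-01  1.412e+02  1.000e-01] turn [ 0.13 -0.32  0.32]
t 1.95 pos [565.8 182.  330.2] rot [-90.13  -0.32 100.68] F [-0.  -0.3  0. ] gap 94.0 j [ 0.25  0.35  1.19  0.01  1.6  -1.51]
```

View pics/w1.png

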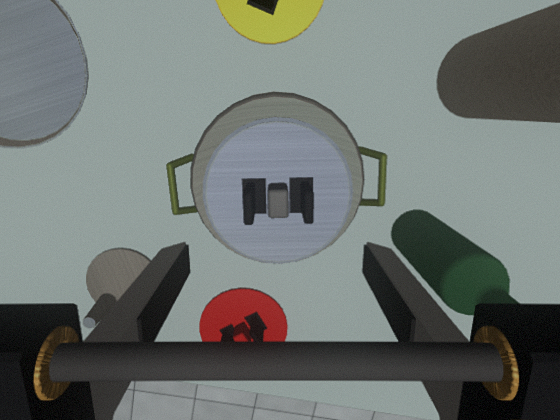

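The wrist view shows the grey lid centred between the jaws, with the block at (278,200) and the paddles at (250,200) and (307,200). Descending.

```bash
python3 -m handwheel '[[[0,35,0,0,-0.5,0,1],[0,70,0,0,-0.5,0,1],[0,100,0,0,-0.5,0.3,1],[0,115,0,0,-0.5,0.3,1],[0,120,0,0,-0.5,0.3,1]]]'
python3 go.py 565.5 182.5 190 101.2
```

```text
clock: 2.37
eef_pos: [564.9, 183.6, 207.9]
eef_rot: [-1.57, -0.0, 1.767]
wrist_force: [-0.0, -0.1, 0.7]
finger_gap: 93.8
shift [-1.2 17.9 -0.4] turn [-0.06  0.05  0.02]
t 2.3667 pos [564.9 183.6 207.9] rot [-8.9940e+01 -2.0000e-02  1.0125e+02] F [-0.  -0.1  0.7] gap 93.8 j [ 0.25  0.4   1.4   0.    1.34 -1.51]
```

```bash
python3 -m handwheel '[[[-1,10,0,0,0,0,1],[-1,17,0,0,0,0,1],[-1,17.5,0,0,0,0,1],[-1,17.5,0,0,0,0,1]]]'
python3 -m handwheel '[[[0,0,0,0,0,0,0.1],[0,0,0,0,0,0,-0.4],[0,0,0,0,0,0,-0.4],[0,0,0,0,0,0,-0.4],[0,0,0,0,0,0,-0.4]]]' 35
python3 go.py 565.5 182.5 190 101.2
```

```text
clock: 2.7
eef_pos: [565.3, 182.9, 190.8]
eef_rot: [-1.57, -0.0, 1.767]
wrist_force: [0.2, 0.5, 0.0]
finger_gap: 94.7
clock: 3.12
eef_pos: [565.3, 182.8, 191.1]
eef_rot: [-1.571, -0.0, 1.767]
wrist_force: [0.3, 0.3, -1.1]
finger_gap: 64.2
shift [-0.4  1.1 -0.1] turn [-0.    0.06  0.02]
t 3.1167 pos [565.3 182.8 191.1] rot [-9.0000e+01 -2.0000e-02  1.0126e+02] F [ 0.3  0.3 -1.1] gap 64.2 j [ 0.25  0.42  1.42  0.    1.31 -1.52]
```

```bash
python3 -m handwheel '[[[0,0,0,0,0,0,-0.6],[0,0,0,0,0,0,-0.6],[0,0,0,0,0,0,-0.6],[0,0,0,0,0,0,-0.6],[0,0,0,0,0,0,-0.6]]]' 35
python3 -m handwheel '[[[0,0,0,0,0,0,-0.6],[0,0,0,0,0,0,-0.6],[0,0,0,0,0,0,-0.6],[0,0,0,0,0,0,-0.6],[0,0,0,0,0,0,-0.6]]]'
python3 go.py 565.5 182.5 190 101.2
```

```text
clock: 3.53
eef_pos: [565.4, 182.8, 191.3]
eef_rot: [-1.571, -0.0, 1.767]
wrist_force: [-0.8, -0.4, 3.0]
finger_gap: 36.8
clock: 3.95
eef_pos: [565.4, 182.8, 191.3]
eef_rot: [-1.571, -0.0, 1.767]
wrist_force: [0.2, -0.2, 1.9]
finger_gap: 36.7
shift [-0.3  1.3 -0. ] turn [0.01 0.06 0.02]
t 3.95 pos [565.4 182.8 191.3] rot [-9.0010e+01 -2.0000e-02  1.0126e+02] F [ 0.2 -0.2  1.9] gap 36.7 j [ 0.25  0.42  1.42  0.    1.31 -1.52]
```

The gap is 36.7 mm, so both paddles are fully in. Lifting slowly.

```bash
python3 -m handwheel '[[[0,-3,0,0,0,0,-0.7],[0,-6,0,0,0,0,-0.7],[0,-10,0,0,0,0,-0.7],[0,-15,0,0,0,0,-0.7],[0,-20,0,0,0,0,-0.7]]]'
python3 go.py 565.5 182.5 290 101.2
```

```text
clock: 4.37
eef_pos: [565.4, 182.8, 211.8]
eef_rot: [-1.571, -0.0, 1.767]
wrist_force: [-0.2, -0.3, -3.7]
finger_gap: 37.3
shift [ -0.3 -78.2  -0.1] turn [0.01 0.05 0.02]
t 4.3667 pos [565.4 182.8 211.8] rot [-9.0010e+01 -2.0000e-02  1.0125e+02] F [-0.2 -0.3 -3.7] gap 37.3 j [ 0.25  0.4   1.39  0.    1.35 -1.52]
```

```bash
python3 -m handwheel '[[[0,-15,0,0,0,0,-0.7],[0,-30,0,0,0,0,-0.7],[0,-50,0,0,0,0,-0.7],[0,-70,0,0,0,0,-0.7],[0,-80,0,0,0,0,-0.7]]]'
python3 - <<'E'
from h import *
T=T_tool(); p,d=imaging.camera('wrist'); cv2.imwrite('pics/w2.png',p[:,:,::-1])
p,d=imaging.camera('scene'); cv2.imwrite('pics/s2.png',p[:,:,::-1])
E
python3 go.py 500 -180 290 70
```

```text
clock: 4.78
eef_pos: [565.7, 182.9, 294.8]
eef_rot: [-1.574, -0.001, 1.767]
wrist_force: [-0.4, -0.9, -3.0]
finger_gap: 37.0
shift [-343.1    3.   135.4] turn [ 0.18 31.26  0.08]
t 4.8833 pos [565.8 182.9 293.6] rot [-9.0190e+01 -3.0000e-02  1.0126e+02] F [ 0.5 -1.  -3. ] gap 36.8 j [ 0.25  0.36  1.26  0.    1.52 -1.52]
```

View pics/w2.png

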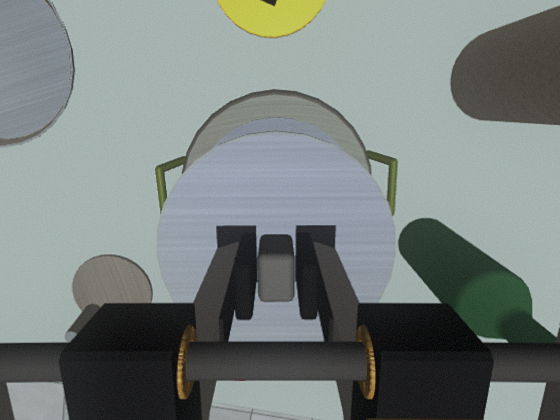

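View pics/s2.png

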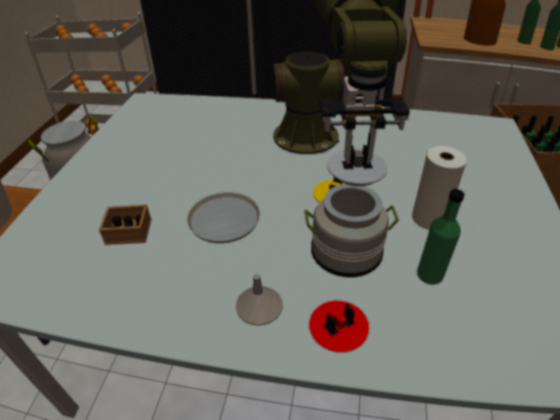

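The lid is held level above the can at wrist (276,240), and the open mouth is visible in the scene view at (352,205). Carrying it across.

```bash
python3 -m handwheel '[[[-25,0,10,0,2,0,-0.7],[-55,0,22,0,4,0,-0.7],[-87,0,34,0,7,0,-0.7],[-120,0,47,0,10,0,-0.7],[-150,0,60,0,13,0,-0.7]]]'
python3 go.py 500 -180 290 70
```

```text
clock: 5.3
eef_pos: [535.4, 22.5, 291.9]
eef_rot: [-1.572, -0.001, 1.538]
wrist_force: [-0.1, -0.4, -3.0]
finger_gap: 36.8
shift [-203.5    1.6   28.7] turn [ 0.06 18.12  0.08]
t 5.3 pos [535.4  22.5 291.9] rot [-9.007e+01 -6.000e-02  8.812e+01] F [-0.1 -0.4 -3. ] gap 36.8 j [-0.03  0.22  1.44  0.    1.48 -1.56]
```

```bash
python3 -m handwheel '[[[-35,0,5,0,3,0,-0.7],[-70,0,10,0,6,0,-0.7],[-105,0,15,0,9,0,-0.7],[-140,0,20,0,12,0,-0.7],[-170,0,25,0,15,0,-0.7]]]'
python3 go.py 500 -180 290 70
```

```text
clock: 5.72
eef_pos: [503.8, -148.6, 290.3]
eef_rot: [-1.57, -0.001, 1.273]
wrist_force: [0.7, 0.2, -2.7]
finger_gap: 37.0
shift [-31.2   0.3  -5.6] turn [-0.04  2.93  0.07]
t 5.7167 pos [ 503.8 -148.6  290.3] rot [-8.996e+01 -8.000e-02  7.293e+01] F [ 0.7  0.2 -2.7] gap 37.0 j [-0.36  0.2   1.47  0.    1.47 -1.63]
```

```bash
python3 -m handwheel '[[[-20,0,-3,0,2,0,-0.7],[-31,0,-5.5,0,3,0,-0.7],[-31,0,-5.5,0,3,0,-0.7],[-31,0,-5.5,0,3,0,-0.7]]]'
python3 - <<'E'
from h import *
T=T_tool(); p,d=imaging.camera('wrist'); cv2.imwrite('pics/w3.png',p[:,:,::-1])
P=cloud('wrist',d,T); o=T[:3,3]
r=np.hypot(P[...,0]-o[0],P[...,1]-o[1]); m=(r<66)&(abs(P[...,2]-o[2]+17)<8)
q=P[m]; q=q[~np.isnan(q).any(1)]; A=np.c_[q[:,:2]-o[:2],np.ones(len(q))]; c=np.linalg.lstsq(A,q[:,2],rcond=None)[0]; print('lid plane',len(q),c)
b,g,rr=[p[...,i].astype(int) for i in (2,1,0)]
m=(P[...,2]>-10)&(P[...,2]<30)&(np.hypot(P[...,0]-500,P[...,1]+180)<130)&(b-rr>5)
q=P[m]; print(len(q),np.nanpercentile(q,[0.5,50,99.5],axis=0))
E
python3 go.py 500 -180 40 70
```

```text
clock: 6.05
eef_pos: [499.9, -179.6, 289.4]
eef_rot: [-1.569, -0.002, 1.221]
wrist_force: [0.4, 0.1, -3.0]
finger_gap: 37.3
lid plane 27837 [-9.38741614e-04  2.27069544e-03  2.73929907e+02]
10313 [[ 372.27888475 -297.42730818   -1.26859009]
 [ 428.86906045 -149.88721429    2.41043024]
 [ 539.63437364  -52.43351715   19.75288878]]
shift [ -1.3 249.7  -0.6] turn [-0.09  0.    0.09]
t 6.1 pos [ 500.1 -179.   289.7] rot [-89.91  -0.09  70.  ] F [-0.2  0.3 -2.4] gap 37.0 j [-0.41  0.21  1.46  0.    1.48 -1.64]
```

View pics/w3.png

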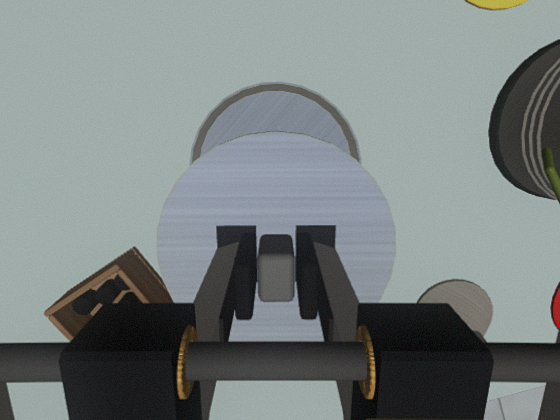

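Lid level and centred on the dish; crate (110,310) and funnel (455,310) are both clear below the body. Lowering.

```bash
python3 -m handwheel '[[[0,30,0,0,0,0,-0.7],[0,65,0,0,0,0,-0.7],[-1,100,0,0,0,0,-0.7],[-1,135,0,0,0,0,-0.7],[-1,165,0,0,0,0,-0.7]]]'
python3 -m handwheel '[[[0,15,0,0,0,0,-0.7],[0,30,0,0,0,0,-0.7],[0,40,0,0,0,0,-0.7],[0,48,0,0,0,0,-0.7],[0,52,0,0,0,0,-0.7]]]'
python3 go.py 500 -180 40 70
```

```text
clock: 6.52
eef_pos: [499.3, -177.9, 122.4]
eef_rot: [-1.568, -0.002, 1.224]
wrist_force: [0.1, 0.4, -3.6]
finger_gap: 37.1
clock: 6.93
eef_pos: [499.3, -177.1, 69.8]
eef_rot: [-1.568, -0.002, 1.225]
wrist_force: [-0.1, 1.2, -3.3]
finger_gap: 37.1
shift [-2.5 29.8 -1.7] turn [-0.18  0.21  0.11]
t 6.9333 pos [ 499.3 -177.1   69.8] rot [-89.82  -0.11  70.21] F [-0.1  1.2 -3.3] gap 37.1 j [-0.41  0.42  1.72  0.    1.01 -1.64]
```

```bash
python3 -m handwheel '[[[-1,8,-1,0,0,0,-0.7],[-2,15,-2,-0.1,0,0.1,-0.7],[-2.5,20,-2,-0.1,0,0.1,-0.7],[-2.5,23,-2,-0.1,0,0.1,-0.7],[-2.5,25,-2,-0.1,0,0.1,-0.7]]]'
python3 go.py 500 -180 40 70
```

```text
clock: 7.35
eef_pos: [500.2, -180.1, 44.5]
eef_rot: [-1.569, -0.0, 1.225]
wrist_force: [0.3, 0.5, -3.2]
finger_gap: 36.9
shift [0.1 4.5 0.3] turn [-0.09  0.2   0.01]
t 7.35 pos [ 500.2 -180.1   44.5] rot [-8.991e+01 -1.000e-02  7.020e+01] F [ 0.3  0.5 -3.2] gap 36.9 j [-0.41  0.47  1.73  0.    0.95 -1.64]
```

```bash
python3 -m handwheel '[[[0,1,0,0,0,0,-0.7],[0,2,0,0,0,0,-0.7],[0,3,0,0,0,0,-0.7],[0,4,0,0,0,0,-0.7]]]'
python3 go.py 500 -180 40 70
```

```text
clock: 7.68
eef_pos: [500.4, -180.2, 40.6]
eef_rot: [-1.57, -0.0, 1.225]
wrist_force: [0.0, 1.1, -3.0]
finger_gap: 37.0
shift [0.  0.6 0.4] turn [-0.06  0.2   0.01]
t 7.6833 pos [ 500.4 -180.2   40.6] rot [-8.994e+01 -1.000e-02  7.020e+01] F [ 0.   1.1 -3. ] gap 37.0 j [-0.41  0.47  1.73  0.    0.94 -1.64]
```

```bash
python3 -m handwheel '[[[0,0.7,0,0,0,0,-0.7],[0,1.2,0,0,0,0,-0.7],[0,1.2,0,0,0,0,-0.7]]]'
python3 -m handwheel '[[[0,0.5,0,0,0,0,-0.7],[0,0.8,0,0,0,0,-0.7],[0,0.8,0,0,0,0,-0.7]]]'
python3 go.py 500 -180 40 70
```

```text
clock: 7.93
eef_pos: [500.4, -180.2, 40.3]
eef_rot: [-1.57, -0.0, 1.225]
wrist_force: [-5.7, 2.0, 7.5]
finger_gap: 37.1
clock: 8.18
eef_pos: [500.6, -180.3, 40.3]
eef_rot: [-1.571, -0.0, 1.225]
wrist_force: [-5.6, 2.3, 8.5]
finger_gap: 37.1
shift [0.1 0.3 0.7] turn [-0.02  0.21  0.01]
t 8.1833 pos [ 500.6 -180.3   40.3] rot [-8.998e+01 -1.000e-02  7.021e+01] F [-5.6  2.3  8.5] gap 37.1 j [-0.41  0.47  1.73  0.    0.94 -1.64]
```

Contact with the dish floor: the vertical force swung from -3 to +8 N. Letting go.

```bash
python3 -m handwheel '[[[0,0,0,0,0,0,0.0],[0,0,0,0,0,0,0.3],[0,0,0,0,0,0,0.6],[0,0,0,0,0,0,0.8],[0,0,0,0,0,0,0.8]]]'
python3 -m handwheel '[[[0,0,0,0,0,0,0.8],[0,0,0,0,0,0,0.8],[0,0,0,0,0,0,0.8],[0,0,0,0,0,0,0.8],[0,0,0,0,0,0,0.8]]]'
python3 go.py 500 -180 40 70
```

```text
clock: 8.6
eef_pos: [500.8, -180.4, 40.3]
eef_rot: [-1.571, -0.0, 1.225]
wrist_force: [0.0, -0.4, -0.6]
finger_gap: 67.0
clock: 9.02
eef_pos: [500.8, -180.4, 40.3]
eef_rot: [-1.571, -0.0, 1.225]
wrist_force: [-0.3, 0.7, -0.8]
finger_gap: 84.5
shift [0.1 0.3 0.8] turn [0.01 0.21 0.01]
t 9.0167 pos [ 500.8 -180.4   40.3] rot [-9.001e+01 -1.000e-02  7.021e+01] F [-0.3  0.7 -0.8] gap 84.5 j [-0.41  0.47  1.73  0.    0.94 -1.64]
```

```bash
python3 -m handwheel '[[[0,-15,0,0,0,0,0.8],[0,-40,0,0,0,0,0.8],[0,-75,0,0,0,0,0.8],[0,-110,0,0,0,0,0.8],[0,-145,0,0,0,0,0.8]]]'
python3 -m handwheel '[[[0,-30,0,0,0,0,0.8],[0,-65,0,0,0,0,0.8],[0,-95,0,0,0,0,0.8],[0,-95,0,0,0,0,0.8],[0,-95,0,0,0,0,0.8]]]'
python3 - <<'E'
from h import *
T=T_tool(); p,d=imaging.camera('wrist'); cv2.imwrite('pics/w4.png',p[:,:,::-1])
P=cloud('wrist',d,T); c=np.array([500.5,-180.3])
r=np.hypot(P[...,0]-c[0],P[...,1]-c[1]); m=(r<64)&(abs(P[...,2]-24)<6)
q=P[m]; A=np.c_[q[:,:2]-c,np.ones(len(q))]; print('lid plane',len(q),np.linalg.lstsq(A,q[:,2],rcond=None)[0])
m=(r<45)&(P[...,2]>60); q=P[m]; u=np.array([np.cos(1.225),np.sin(1.225)]); s=(q[:,:2]-c)@u
for X in(q[s>0],q[s<0]): print('paddle',len(X),X.mean(0),((X[:,:2]-c)@u).min(),((X[:,:2]-c)@u).max())
m=(r>85)&(r<115)&(P[...,2]>12)&(P[...,2]<26); print('rim circ',cv2.minEnclosingCircle(P[m][:,:2].astype(np.float32)))
p,d=imaging.camera('scene'); cv2.imwrite('pics/s4.png',p[:,:,::-1])
E
```

```text
clock: 9.43
eef_pos: [500.4, -180.2, 187.0]
eef_rot: [-1.571, -0.0, 1.225]
wrist_force: [0.5, -0.6, -0.4]
finger_gap: 84.4
clock: 9.85
eef_pos: [500.8, -180.4, 283.2]
eef_rot: [-1.574, 0.0, 1.225]
wrist_force: [0.2, -0.1, 0.3]
finger_gap: 84.7
lid plane 7660 [-1.39036620e-04  1.87521639e-04  2.48158907e+01]
paddle 10167 [ 493.55655167 -148.91439598  367.32300782] 0.16296698649593347 44.91792628588788
paddle 10972 [ 475.5710174  -201.06721408  366.90074758] -44.2555127450197 -0.03021984096516956
rim circ ((498.88238525390625, -179.41546630859375), 107.5125503540039)
```

View pics/w4.png

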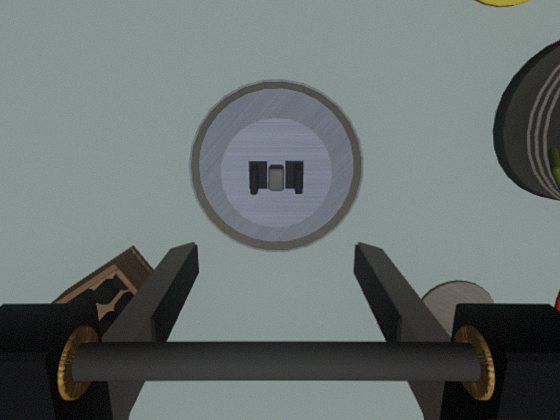

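View pics/s4.png

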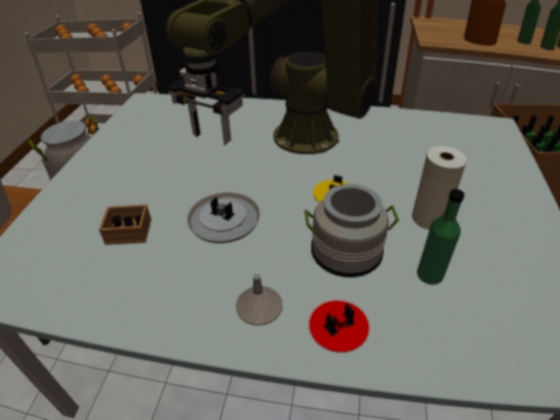

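The wrist view shows the lid flat and centred in the dish at (276,175). The paddles span 249–303 px, about 58 mm, so they have sprung out. The bystanders haven't moved in the scene view. Handing in.

```bash
python3 -c "
from cell import order; print(order.sign_off())"
```

```text
the job is handed in; nothing more can be done
None
```

The lid is off the oil can and lying flat in the dish, paddles up, and the job was handed in at about 10 s. I squeezed both paddles fully (gap about 37 mm) and lifted the lid clear. I then lowered it until it touched the dish floor (about 8 N upward on the wrist), opened the fingers and backed off about 240 mm.

**Last checks:**
- **Lid:** level to about 0.0002 rad, with its top at 24.8 mm (24 mm expected, within calibration).
- **Dish:** its centre is about 1 mm from where it was first measured.
- **Paddles:** about 58 mm apart by pixel width, so sprung back out. My depth-based paddle check failed because it picked up the gripper fingers instead.
- **Bystanders:** bottle, paper roll, funnel and crate looked unmoved in the scene picture, but I did not measure them.
- **Robot:** wrist force was near zero, so it was touching nothing.

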